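Latch the front cap of the sample chamber

ROBOT

A 6-joint arm with a two-finger parallel gripper is mounted at the origin on a cart in front of the work surface, level with it; the furniture and walls round the work are solid. World frame = base frame: x ahead of the robot, y to its left, z up, the work surface at z = 0. Lengths are in m, angles in degrees, forces in N, time in s.
With the tool pointing down it reaches from about 0.375 to 0.9 m from the base axis. Payload 3.1 kg.
Tool frame: the origin (TCP) lies between the finger pads; the fingertips stand 19 mm ahead of it and the grasp point (between the pads) is the TCP; z points along the fingers, x is the direction in which the jaws open and shut, and the axes are right-handed (so a half turn about z gives the same grasp; the last joint's range is limited). The gripper opens to 87 mm and grips with 3 to 60 N. Pads are 19 mm wide; open, the fingers measure 117 mm over their backs; the gripper's body (75 mm by 190 mm) begins 51 mm behind the grasp point.
Start: joints at [-80.071, 30.224, 82.088, -0, 67.689, -10.227], TCP at [0.215, -0.587, 0.242] pointing down, gripper open.
Joint ranges: [-176.69, 176.69], [-43.24, 126.21], [12.49, 139.97], [-82, 262], [0, 151.66], [-163.58, 163.58]. Speed limits (degrees/s): [159.86, 159.86, 180, 180, 180, 180].

INTERFACE

Orientations are given as a 3x3 rotation matrix whose columns are the frame's x, y, z axes.
In Python, from rig import read_state, capture, camera_info, hand_in, spot_in, silhouettes gives the robot as it stands.
- The arm moves only by the shell command python3 -m jog 'ROWS'. ROWS is text: rows parted by semicolons, each of 7 numbers parted by spaces: the shift along the tool's x, y, z in m, then the turn, a rotation vector about the tool's x, y, z in degrees, then the opening, from 0 (shut) to 1 (fully open). A call has 1 to 8 rows; each row is the pose to reach, as a shift and turn from the pose commanded when the call began, along the tool's axes at that moment; what a row does not reach only later rows make up. A row lasts 1/8 s, in which the tool goes at most 62.5 mm and 10.7 degrees, less where a joint would pass 70% of its speed; a pose out of reach is approached as far as the arm can. A call with a gripper value outside its range is refused whole. The fingers move at their own pace and stop on an object; the grip force is fixed at half the most. Time passes only in rows, so rows that repeat a pose let the fingers close. It gives the time, the measured TCP pose, the force and the opening at its end, in the units of the state.
- read_state(): the state, without advancing time (a new reading comes with each control period).
- capture(name): name is "scene" or "top"; returns (picture, depth): 400x640x3 uint8, red, green, blue; 400x640 float32, m along the optical axis (not along the pixel's ray), 0 where there is no reading.
- camera_info(name): a dict with "vfov" (degrees; the focal length in pixels is half the picture's height over the tangent of half this angle, whatever the lens; pixels are square), "cx", "cy" (the principal point, pixels), "R" (3x3) and "t" (3): a world point X has camera coordinates R X + t. Camera axes: x right, y down, z forward; pixel columns grow to the right and rows downward; lengths in m; the calibration is good to about 2 mm. A picture is of the moment at which its call begins. camera_info takes no time and is no camera call.
- hand_in(): hands the job in, once; it reports no verdict.
Trained networks look in the newest picture that a camera, given by its name, has taken for a name from the list of things; names that differ only in an ending like _2 or _b are one class to them, and where a whole thing is asked for, a point or a joint stands for the part that bears it (a point fixed in the world has none). Each returns a list of dicts, best first, with "score" (0 to 1); they miss things now and then, are a little off and sometimes report something else, mostly with a low value. They report only what shows in the picture. A call takes as long as a camera call.
- spot_in(label, camera): "centre" ([x, y, z] in m, in world coordinates, good to about 4 mm: the middle of the surface that is visible of it).
- silhouettes(label, camera): "region" (400x640 bool, what is visible of it).
The state is a dict: "time_s": time; "joint_positions": joint angles; "qvel": joint speeds; "tau": joint torques, N m; "position": TCP position; "tcp_rot": TCP orientation; "force": force on the tool from outside, world axes, zero at the start; "moment": the same for the moment, N m; "opening": opening from 0.0 (shut) to 1.0 (fully open).
Only numpy, scipy, OpenCV 4.12 (cv2) and the standard library are available. Lean on these libraries where they do the work, as an engineer would, in place of code of your own. Each camera call takes 0.05 s, during which the arm holds its last target.

TASK

Two small grey sample chambers stand on the worktop; one is already latched, the other's latch is open. On the open one, swing the loop of the draw latch over and down so that its bar hooks over the keeper on the front cap, then press the lever over and down flat so that it snaps over centre and draws the cap in. Let go and leave the jar and the beaker standing where they are.

Things in the scene. Friction and masses are not known exactly. Their poses are not given: they have to be found in the camera images.
- chamber: the open chamber, a fixed grey box, with its front cap 205 mm long (x) x 110 wide x 70 high, flat top. Origin: centre of the body's underside, on the worktop; x points from the cap to the rear, z up. The latch lies on top at y = 0: lever pivot along y at x = -40, z = 84 mm; the loop's wire arms (5 mm, at y = +-19 mm) straddle the lever. The twin, already latched, is fixed and not listed.
- loop_bar (a point): middle of the loop's round crossbar, 8 mm thick, 42 long, along y. The loop is hinged on the lever 28 mm from its pivot, at 0.14 rad below the lever's line; bar 77 mm from that hinge. It swings freely; at first it leans 5 to 20 deg back past upright, bar at z about 185, over 20 higher than the lever's tip. Swung forward it falls 10 mm clear in front of the keeper on the cap's top.
- keeper (a point): where the bar's centre sits when latched: 8 mm above the cap's top, just in front of the keeper, a steel tongue on the cap 20 mm wide, 5 thick, standing 18 mm over the cap's top, leaning slightly forward, its centre 7.5 mm behind this point. Axes as the chamber's. Moves with the cap.
- lever (a joint): angle of the steel lever, a plate 22 mm wide, 5 thick, reaching 76 mm from its pivot. 0 = shut, flat along the top, pointing to the rear, upper face at z = 90 mm; 1.57 = upright; starts at 1.6 to 1.8; most 2.0. Stays where left (0.05 N m). With the loop hooked it needs some 2 to 6 N at the tip; near 0.25 rad it passes centre, and holds itself when flat.
- cap (a joint): how far the front cap stands out from the body, m: 0.006 = open, pushed out by its springy gasket (5 N; 20 N at 0); about 0.001 when latched.
- jar_2: bystander: small screw jar with black lid, 46 mm wide, 78 high, loose, between the chambers' rear ends; origin at the centre of its underside.
- beaker: bystander: clear beaker 53 mm wide, 70 high, loose, between the chambers' front caps; origin at the centre of its underside.

How it is judged (in metres and radians):
On the way:
1. the loop's bar lies in front of the keeper, below its top, with the lever still up (x of loop_bar in the frame of keeper between -0.03 and 0.004 m and z of loop_bar in the frame of keeper below 0.006 m and value of joint lever above 0.8 rad), for 0.1 s.
At the end, for the whole second after the job is handed in: The lever lies flat (within 0.15 rad of shut) and still, the loop's bar sits at the keeper (within 10 mm), the cap is drawn in to less than 3 mm, and jar and beaker stand upright within 30 mm of where they were (value of joint lever below 0.15 rad and value of joint cap below 0.003 m and distance between loop_bar and keeper below 0.01 m and velocity of joint lever between -0.05 and 0.05 rad/s and distance of each of jar_2, beaker from where it was at the start of the episode below 0.03 m and angle between each of jar_2, beaker's own z axis and vertical below 0.2 rad); the robot touches nothing.
It fails at once if the jar or the beaker is knocked over (angle between any of jar_2, beaker's own z axis and vertical above 0.6 rad).
It also fails if it takes over 45 s, if anything falls off the work surface, if the arm or the gripper's body presses on something with over 40 N, if the wrist force passes 120 N, or if a joint passes its speed limit or range.

## Working session

There is one attempt and no reset: what is moved stays moved. The work goes in short steps, Python scripts to look and compute and a shell command to move; the robot and the scene stay as the last step left them, time stands still between calls to the robot, and variables do not carry over. Pictures are saved under pics/ and viewed, and the job is handed in when it is done.

```bash
ls; mkdir -p pics; python3 - <<'E'
from rig import *
import cv2,numpy as np
for n in ("scene","top"):
    p,d=capture(n); cv2.imwrite(f"pics/{n}0.png",p[:,:,::-1]); np.save(f"d_{n}0.npy",d)
    c=camera_info(n); print(n,c['vfov'],c['cx'],c['cy'],np.round(c['R'],3).tolist(),np.round(c['t'],3))
    for l in ("chamber","loop_bar","keeper","lever","jar_2","beaker"):
        try: print(l,[(np.round(x['centre'],3).tolist(),round(x['score'],2)) for x in spot_in(l,n)[:4]])
        except Exception as e: print(l,e)
s=read_state();print(s['time_s'],s['position'],s['tcp_rot'],s['force'])
E
```

```text
pics
scene 42.973269006780164 322.3476895366841 203.09748116020526 [[-0.564, -0.826, 0.012], [-0.382, 0.248, -0.89], [0.732, -0.507, -0.455]] [0.354 0.294 0.697]
chamber [([0.52, 0.281, 0.068], 0.79), ([0.652, 0.043, 0.049], 0.21)]
loop_bar [([0.559, 0.276, 0.167], 0.75), ([0.521, 0.282, 0.069], 0.42)]
keeper [([0.45, 0.279, 0.062], 0.58)]
lever [([0.454, 0.281, 0.064], 0.5)]
jar_2 [([0.648, 0.044, 0.047], 0.64), ([0.517, 0.282, 0.066], 0.51)]
beaker [([0.436, 0.04, 0.043], 0.98)]
top 54.02847693517244 315.12929631675644 201.5987927496331 [[0.004, -1.0, -0.017], [-0.991, -0.001, -0.136], [0.136, 0.017, -0.991]] [0.036 0.558 0.863]
chamber [([0.547, 0.26, 0.07], 0.84)]
loop_bar [([0.567, 0.266, 0.195], 0.46)]
keeper [([0.478, 0.265, 0.069], 0.77)]
lever [([0.56, 0.262, 0.161], 0.62)]
jar_2 [([0.655, 0.031, 0.079], 0.82)]
beaker [([0.448, 0.035, 0.0], 0.66)]
0.7 [ 0.21539098 -0.58667384  0.24155246] [[ 3.44541995e-01 -9.38770905e-01  3.00996841e-05]
 [-9.38770905e-01 -3.44541993e-01  4.93105063e-05]
 [-3.59206635e-05 -4.52462479e-05 -9.99999998e-01]] [-0.58337912  0.00833308  0.00314291]
```

View pics/scene0.png

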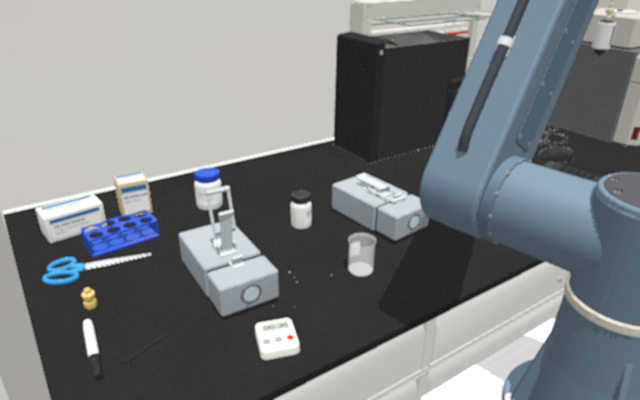

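View pics/top0.png

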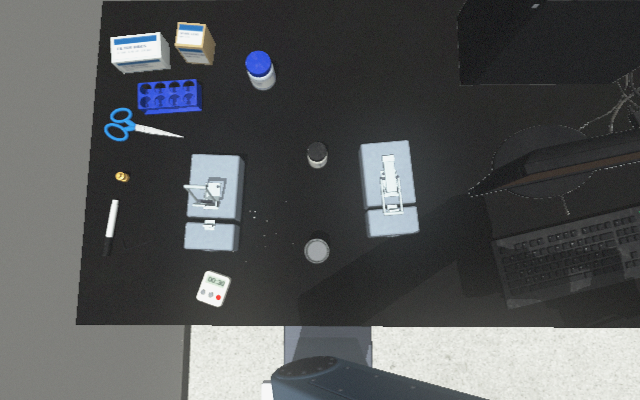

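The open chamber is on the left: in the top picture its body is near (215,190), its cap near (212,237) and the loop near (203,195). The latched twin is near (388,190), with the jar at (317,155) and the beaker at (317,250). Next I'll fit the chamber's pose from depth.

```bash
cat > h.py <<'E'
import numpy as np,cv2
from rig import *
def cloud(n,d):
    c=camera_info(n);f=200/np.tan(np.radians(c['vfov']/2))
    v,u=np.mgrid[0:400,0:640]
    P=np.stack([(u-c['cx'])*d/f,(v-c['cy'])*d/f,d],-1)
    W=(P-np.array(c['t']))@np.array(c['R'])
    W[d<=0]=np.nan
    return W
def proj(n,X):
    c=camera_info(n);f=200/np.tan(np.radians(c['vfov']/2))
    q=np.array(c['R'])@np.array(X)+c['t']; return q[0]/q[2]*f+c['cx'],q[1]/q[2]*f+c['cy']
E
python3 - <<'E'
from h import *
W=cloud("top",np.load("d_top0.npy")); S=cloud("scene",np.load("d_scene0.npy"))
def inb(W,z0,z1): return W[(W[...,0]>.38)&(W[...,0]<.7)&(W[...,1]>.17)&(W[...,1]<.37)&(W[...,2]>z0)&(W[...,2]<z1)]
for n,w in(("top",W),("scene",S)):
    T=inb(w,.062,.078); print(n,len(T),np.median(T[:,2]))
    print(cv2.minAreaRect((T[:,:2]*1000).astype(np.float32)))
    for a,b in((.092,.12),(.12,.145),(.145,.165),(.165,.18),(.18,.2)):
        q=inb(w,a,b)
        if len(q): print(a,len(q),q.mean(0).round(4),q.min(0).round(3),q.max(0).round(3))
    q=inb(w,.08,.092); print(q.round(3)[:40].tolist())
big=lambda n,u,v,r:cv2.resize(cv2.imread(f"pics/{n}0.png")[v-r:v+r,u-r:u+r],(500,500),interpolation=cv2.INTER_CUBIC)
cv2.imwrite("pics/z0.png",big("scene",225,245,65))
E
```

```text
top 4189 0.06965566157878711
((555.0484619140625, 267.62518310546875), (111.51176452636719, 217.86773681640625), 87.84175872802734)
0.092 60 [0.5482 0.2659 0.1136] [0.54  0.247 0.094] [0.553 0.288 0.12 ]
0.12 35 [0.5497 0.2642 0.1321] [0.537 0.246 0.121] [0.557 0.287 0.144]
0.145 78 [0.5425 0.2667 0.1563] [0.532 0.246 0.146] [0.562 0.287 0.163]
0.165 20 [0.562  0.2663 0.1722] [0.559 0.246 0.165] [0.565 0.289 0.18 ]
0.18 96 [0.5664 0.2666 0.1897] [0.563 0.246 0.18 ] [0.572 0.288 0.194]
[[0.554, 0.253, 0.088], [0.552, 0.252, 0.091], [0.552, 0.251, 0.087], [0.55, 0.283, 0.088], [0.55, 0.281, 0.089], [0.55, 0.279, 0.089], [0.55, 0.252, 0.09], [0.551, 0.252, 0.084], [0.548, 0.263, 0.088], [0.548, 0.261, 0.088], [0.548, 0.259, 0.088], [0.548, 0.257, 0.088], [0.548, 0.255, 0.086], [0.548, 0.253, 0.086], [0.548, 0.251, 0.087], [0.548, 0.249, 0.084], [0.546, 0.255, 0.087], [0.546, 0.253, 0.087], [0.546, 0.251, 0.087], [0.544, 0.257, 0.086], [0.543, 0.252, 0.09], [0.544, 0.251, 0.085], [0.542, 0.253, 0.086], [0.542, 0.251, 0.083], [0.502, 0.278, 0.085], [0.502, 0.275, 0.086], [0.502, 0.274, 0.
[... 985 characters left out ...]
 [0.543, 0.253, 0.088], [0.543, 0.27, 0.091], [0.544, 0.266, 0.09], [0.542, 0.265, 0.091], [0.542, 0.263, 0.09], [0.545, 0.26, 0.087], [0.54, 0.26, 0.09], [0.548, 0.254, 0.084], [0.542, 0.255, 0.087], [0.542, 0.253, 0.086], [0.554, 0.283, 0.088], [0.544, 0.277, 0.091], [0.542, 0.275, 0.092], [0.543, 0.272, 0.09], [0.542, 0.271, 0.09], [0.543, 0.268, 0.089], [0.541, 0.267, 0.089], [0.545, 0.264, 0.086], [0.542, 0.263, 0.088], [0.541, 0.261, 0.087], [0.541, 0.26, 0.087], [0.544, 0.256, 0.084], [0.543, 0.255, 0.084], [0.54, 0.254, 0.086], [0.555, 0.284, 0.086], [0.55, 0.285, 0.089], [0.543, 0.28, 0.091], [0.542, 0.278, 0.091], [0.544, 0.276, 0.089], [0.542, 0.274, 0.089], [0.545, 0.272, 0.087]]
```

View pics/z0.png

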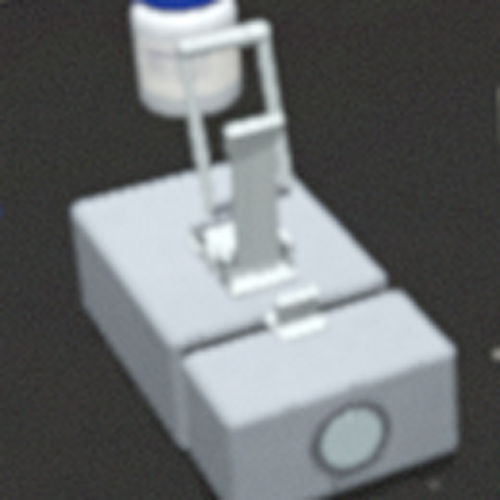

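```bash
cat >> h.py <<'E'
from scipy.spatial.transform import Rotation as Ro
YAW=-2.2
def ch(x,y,z):  # chamber frame -> world; pivot (-.040,0,.084) anchored
    c,s=np.cos(np.radians(YAW)),np.sin(np.radians(YAW))
    return np.array([PIV[0]+c*(x+.04)-s*y,PIV[1]+s*(x+.04)+c*y,z])
PIV=(.5465,.2675)
def go(p,yaw=YAW,pr=True):
    s=read_state();R=np.array(s['tcp_rot'])
    c,sn=np.cos(np.radians(yaw)),np.sin(np.radians(yaw))
    G=np.array([[c,sn,0],[sn,-c,0],[0,0,-1]])
    sh=R.T@(np.array(p)-s['position']); rv=np.degrees(Ro.from_matrix(R.T@G).as_rotvec())
    print(sh.round(4),rv.round(2))
E
python3 - <<'E'
from h import *
print(ch(-.04,0,.1)); go([.615,.265,.27])
go([.42,-.16,.27])
# pivot estimate from lever points + loop (both cams)
for n in("top","scene"):
    W=cloud(n,np.load(f"d_{n}0.npy"))
    m=(abs(W[...,0]-.545)<.03)&(abs(W[...,1]-.268)<.008)&(W[...,2]>.095)&(W[...,2]<.165)
    print(n,W[m].round(3)[::8].tolist())
E
```

```text
[0.5465 0.2675 0.1   ]
[-0.6618 -0.6686 -0.0284] [ -0.     0.   -67.65]
[-0.3301 -0.3391 -0.0284] [ -0.     0.   -67.65]
top [[0.55, 0.274, 0.118], [0.549, 0.276, 0.114], [0.546, 0.269, 0.114], [0.539, 0.269, 0.153], [0.536, 0.269, 0.159], [0.534, 0.269, 0.158], [0.533, 0.27, 0.157]]
scene [[0.535, 0.264, 0.159], [0.532, 0.262, 0.157], [0.534, 0.263, 0.155], [0.531, 0.266, 0.155], [0.535, 0.265, 0.151], [0.532, 0.268, 0.151], [0.536, 0.269, 0.148], [0.536, 0.269, 0.146], [0.538, 0.27, 0.143], [0.538, 0.272, 0.142], [0.537, 0.274, 0.141], [0.538, 0.276, 0.139], [0.537, 0.262, 0.135], [0.536, 0.262, 0.134], [0.538, 0.261, 0.13], [0.538, 0.261, 0.128], [0.538, 0.264, 0.127], [0.536, 0.267, 0.127], [0.538, 0.27, 0.125], [0.537, 0.27, 0.124], [0.54, 0.271, 0.12], [0.54, 0.273, 0.119], [0.541, 0.273, 0.116], [0.539, 0.276, 0.116], [0.541, 0.275, 0.113], [0.54, 0.26, 0.109], [0.541, 0.262, 0.106], [0.542, 0.262, 0.104], [0.543, 0.263, 0.102], [0.539, 0.267, 0.103], [0.539, 0.267, 0.101], [0.54, 0.267, 0.099], [0.541, 0.265, 0.095]]
```

```bash
python3 -m jog '-0.33 -0.339 -0.05 0 0 -67.65 0;-0.33 -0.339 -0.05 0 0 -67.65 0;-0.33 -0.339 -0.05 0 0 -67.65 0;-0.33 -0.339 -0.05 0 0 -67.65 0;-0.33 -0.339 -0.05 0 0 -67.65 0;-0.33 -0.339 -0.05 0 0 -67.65 0;-0.33 -0.339 -0.05 0 0 -67.65 0;-0.33 -0.339 -0.05 0 0 -67.65 0'
python3 - <<'E'
from h import *
go([.615,.265,.275])
E
```

```text
time_s: 1.7
position: [0.4206, -0.1576, 0.2922]
tcp_rot: [[0.999, -0.036, 0.001], [-0.036, -0.999, -0.0], [0.001, 0.0, -1.0]]
force: [0.5, -0.3, -1.0]
opening: 0.172
[ 0.1791 -0.4293  0.0173] [ 0.01 -0.06  0.14]
```

```bash
python3 -m jog '0.18 -0.429 0.017 0 0 0 0;0.18 -0.429 0.017 0 0 0 0;0.18 -0.429 0.017 0 0 0 0;0.18 -0.429 0.017 0 0 0 0;0.18 -0.429 0.017 0 0 0 0;0.18 -0.429 0.017 0 0 0 0;0.18 -0.429 0.017 0 0 0 0;0.18 -0.429 0.017 0 0 0 0'
python3 - <<'E'
from h import *
go(ch(.03,0,.193)) ; go(ch(-.05,0,.193));go([.615,.265,.275])
for n in ("scene","top"):
    p,d=capture(n); cv2.imwrite(f"pics/{n}1.png",p[:,:,::-1])
E
```

```text
time_s: 2.7
position: [0.6169, 0.2651, 0.2741]
tcp_rot: [[0.999, -0.035, 0.001], [-0.035, -0.999, 0.001], [0.001, -0.001, -1.0]]
force: [0.2, -0.6, -1.2]
opening: 0.007
[-0.0005  0.0004  0.0811] [-0.05 -0.04  0.17]
[-0.0805  0.0002  0.0811] [-0.05 -0.04  0.17]
[-0.0019  0.0002 -0.0009] [-0.05 -0.04  0.17]
```

View pics/scene1.png

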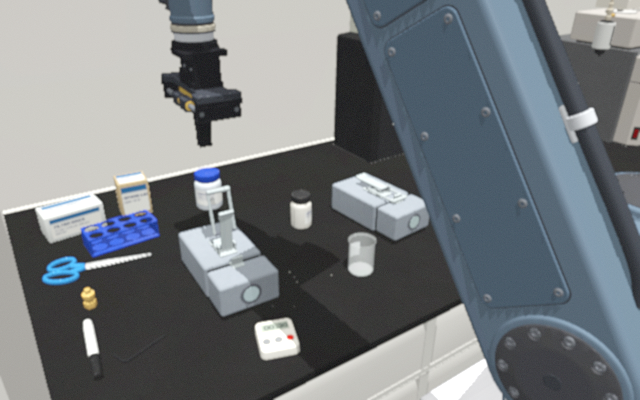

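The closed fingertips are at about (205,140), above and behind the loop at (220,190), and nothing is in the way. Next I'll descend behind the bar and push it forward.

```bash
python3 -m jog '0 0 0.04 0 0 0 0;0 0 0.081 0 0 0 0;0 0 0.081 0 0 0 0;-0.012 0 0.081 0 0 0 0;-0.024 0 0.081 0 0 0 0;-0.036 0 0.081 0 0 0 0;-0.046 0 0.081 0 0 0 0;-0.055 0 0.081 0 0 0 0'
python3 - <<'E'
from h import *
p,d=capture("scene"); cv2.imwrite(f"pics/scene2.png",cv2.resize(p[60:320,100:420,::-1],(800,650))[:600])
E
```

```text
time_s: 3.8
position: [0.5605, 0.264, 0.194]
tcp_rot: [[0.999, -0.038, 0.001], [-0.038, -0.999, 0.0], [0.001, -0.0, -1.0]]
force: [-0.6, -1.6, -0.5]
opening: 0.005
```

View pics/scene2.png

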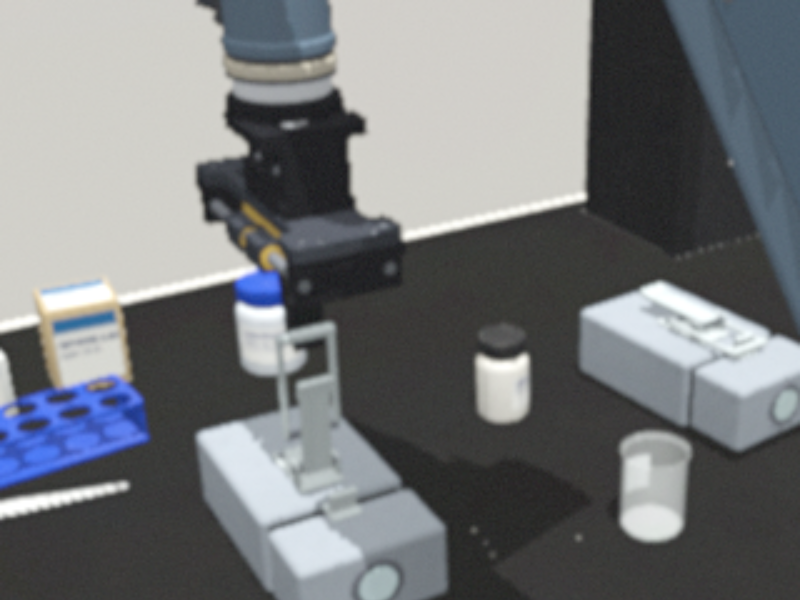

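The loop (bar at about (305,335)) is being pushed upright with the finger behind it, and the lever is still up. I'll keep pushing.

```bash
python3 -m jog '-0.01 0 0 0 0 0 0;-0.02 0 0 0 0 0 0;-0.03 0 0 0 0 0 0;-0.04 0 0 0 0 0 0;-0.04 0 0 0 0 0 0;-0.04 0 0 0 0 0 0'
python3 - <<'E'
from h import *
p,d=capture("scene"); cv2.imwrite(f"pics/scene3.png",cv2.resize(p[60:320,100:420,::-1],(800,650))[:600])
print([(x['centre'],x['score']) for x in spot_in('loop_bar','scene')])
E
```

```text
time_s: 4.6
position: [0.5217, 0.2654, 0.1937]
tcp_rot: [[0.999, -0.038, 0.001], [-0.038, -0.999, 0.0], [0.001, -0.0, -1.0]]
force: [-0.3, 0.1, -0.7]
opening: 0.002
[([0.4954, 0.2758, 0.0817], 0.54)]
```

View pics/scene3.png

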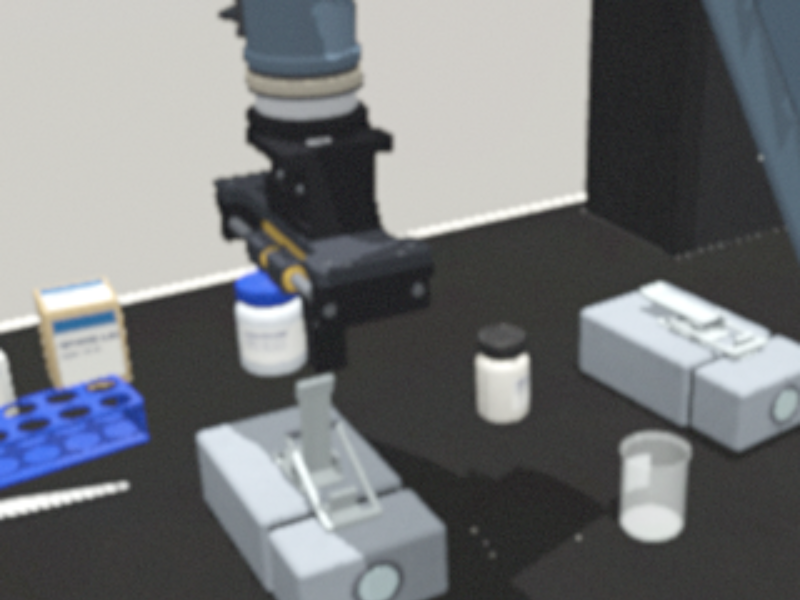

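The loop has dropped: the bar lies at about (350,520) in front of the keeper and the lever is still upright. Next I'll go in front of the lever and work out its arc.

```bash
python3 -m jog '-0.015 -0.003 0 0 0 0 0;-0.022 -0.003 0 0 0 0 0;-0.022 -0.003 0.02 0 0 0 0;-0.022 -0.003 0.036 0 0 0 0;-0.022 -0.003 0.036 0 0 0 0'
cat > arc.py <<'E'
from h import *
s=read_state();print(s['position'].round(4) if hasattr(s['position'],'round') else s['position'])
a=np.radians(YAW);ex=np.array([np.cos(a),np.sin(a)])
x0=(np.array(s['position'])[:2]-PIV)@ex; y0=(np.array(s['position'])[:2]-PIV)@np.array([-ex[1],ex[0]])
print("x,y rel pivot",x0,y0)
for t in [1.6,1.4,1.2,1.0,.8,.65,.5,.35,.25,.15,.07,0,-.03]:
    r=.060+.014*(1.6-t)/1.6
    X=r*np.cos(t)-.006*np.sin(t); Z=.084+r*np.sin(t)+.006*np.cos(t)
    print(t,round(X-.015-x0,4),round(s['position'][2]-(Z+.019),4))
E
python3 arc.py
python3 - <<'E'
from h import *
p,d=capture("scene"); cv2.imwrite(f"pics/scene4.png",cv2.resize(p[60:320,100:420,::-1],(800,650))[:600])
E
```

```text
time_s: 5.32
position: [0.4982, 0.2689, 0.1561]
tcp_rot: [[0.999, -0.038, -0.003], [-0.038, -0.999, -0.001], [-0.003, 0.001, -1.0]]
force: [0.1, -0.9, 0.1]
opening: 0.004
[0.4982 0.2689 0.1561]
x,y rel pivot -0.04836033907858538 -0.00048493121582187103
1.6 0.0256 -0.0067
1.4 0.0379 -0.0087
1.2 0.0508 -0.0082
1.0 0.0636 -0.005
0.8 0.0757 0.0009
0.65 0.0841 0.007
0.5 0.0916 0.0145
0.35 0.0979 0.0232
0.25 0.1015 0.0296
0.15 0.1043 0.0363
0.07 0.1061 0.042
0 0.1074 0.0471
-0.03 0.1078 0.0494
```

View pics/scene4.png

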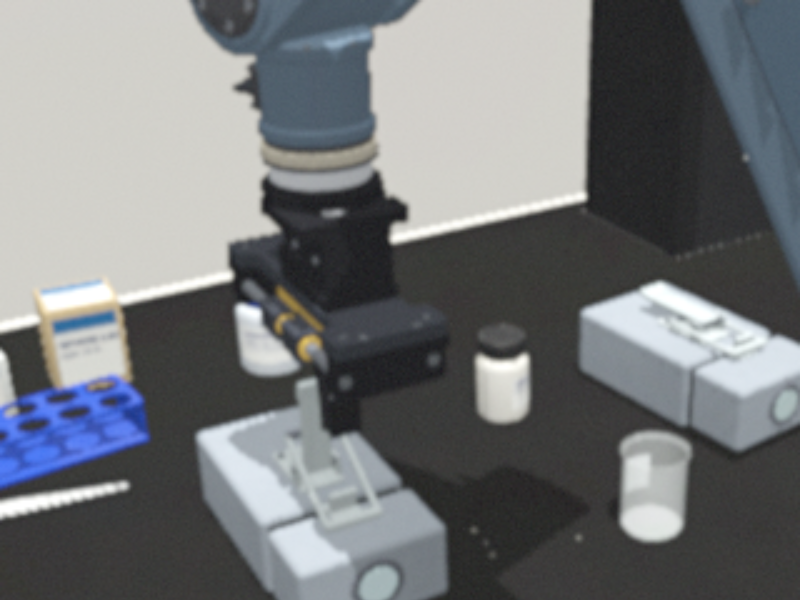

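The finger (340,400) is in front of the lever (308,400), with the loop lying hooked below it. I'll start pushing along the arc.

```bash
python3 -m jog '0.013 0 -0.005 0 0 0 0;0.026 0 -0.007 0 0 0 0;0.038 0 -0.009 0 0 0 0;0.051 0 -0.008 0 0 0 0;0.064 0 -0.005 0 0 0 0;0.064 0 -0.005 0 0 0 0'
python3 arc.py
python3 - <<'E'
from h import *
p,d=capture("scene"); cv2.imwrite(f"pics/scene5.png",cv2.resize(p[60:320,100:420,::-1],(800,650))[:600])
E
```

```text
time_s: 6.12
position: [0.5645, 0.2665, 0.1619]
tcp_rot: [[0.999, -0.039, 0.0], [-0.039, -0.999, -0.0], [0.0, 0.0, -1.0]]
force: [-0.6, -0.0, -0.1]
opening: 0.004
[0.5645 0.2665 0.1619]
x,y rel pivot 0.017986012909177083 -0.00031682522983271326
1.6 -0.0407 -0.0009
1.4 -0.0284 -0.0029
1.2 -0.0156 -0.0024
1.0 -0.0028 0.0008
0.8 0.0094 0.0067
0.65 0.0178 0.0128
0.5 0.0252 0.0203
0.35 0.0316 0.029
0.25 0.0351 0.0354
0.15 0.038 0.0421
0.07 0.0398 0.0478
0 0.041 0.0529
-0.03 0.0414 0.0552
```

View pics/scene5.png

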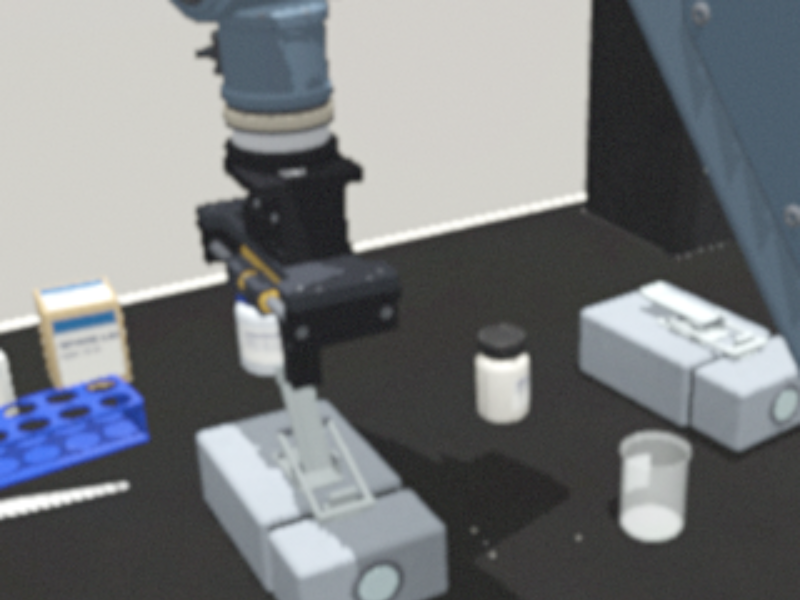

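The lever is tilting rearward under the finger, and the bar, at about (345,505), is still in front of the keeper. I'll continue to about 0.5 rad and check there.

```bash
python3 -m jog '0.003 0 0.003 0 0 0 0;0.009 0 0.0067 0 0 0 0;0.014 0 0.0098 0 0 0 0;0.018 0 0.013 0 0 0 0;0.022 0 0.0166 0 0 0 0;0.025 0 0.020 0 0 0 0;0.025 0 0.020 0 0 0 0'
python3 arc.py | tail -9
python3 - <<'E'
from h import *
p,d=capture("scene"); cv2.imwrite(f"pics/scene6.png",cv2.resize(p[180:320,150:340,::-1],(800,590),interpolation=cv2.INTER_CUBIC))
E
```

```text
time_s: 7.05
position: [0.5891, 0.2657, 0.1422]
tcp_rot: [[0.999, -0.038, 0.001], [-0.038, -0.999, 0.0], [0.001, -0.0, -1.0]]
force: [-0.2, 0.2, 0.0]
opening: 0.002
0.8 -0.0152 -0.0131
0.65 -0.0068 -0.0069
0.5 0.0006 0.0005
0.35 0.007 0.0092
0.25 0.0105 0.0156
0.15 0.0134 0.0224
0.07 0.0152 0.0281
0 0.0164 0.0332
-0.03 0.0168 0.0354
```

View pics/scene6.png

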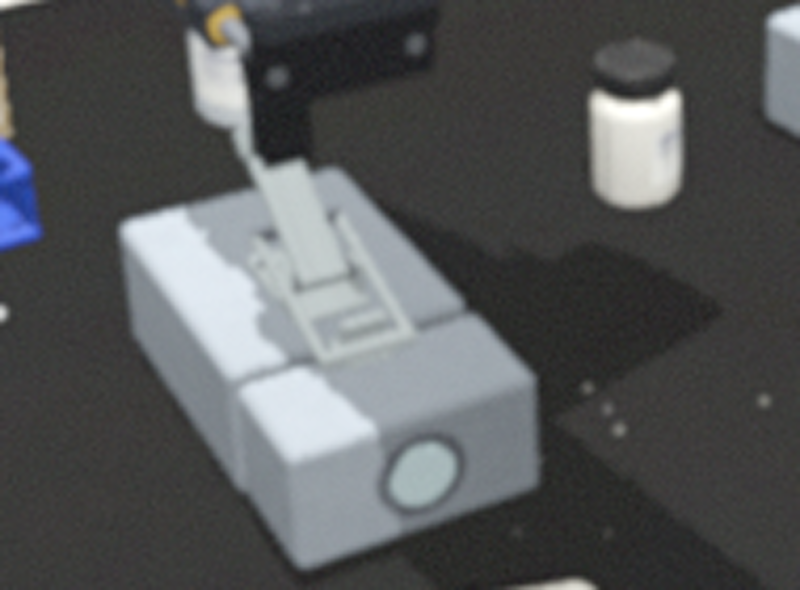

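The bar is in front of the tongue and the lever is at about 0.5–0.6 rad under the finger. Next is the press through centre.

```bash
python3 -m jog '0.004 0 0.005 0 0 0 0;0.007 0 0.009 0 0 0 0;0.009 0 0.0125 0 0 0 0;0.0105 0 0.0156 0 0 0 0;0.012 0 0.019 0 0 0 0;0.0134 0 0.0224 0 0 0 0;0.015 0 0.026 0 0 0 0'
python3 arc.py | tail -9
python3 - <<'E'
from h import *
p,d=capture("scene"); cv2.imwrite(f"pics/scene7.png",cv2.resize(p[180:320,150:340,::-1],(800,590),interpolation=cv2.INTER_CUBIC))
E
```

```text
time_s: 7.98
position: [0.6037, 0.2652, 0.1164]
tcp_rot: [[0.999, -0.038, 0.001], [-0.038, -0.999, 0.0], [0.001, -0.0, -1.0]]
force: [-0.3, -1.0, 0.1]
opening: 0.009
0.8 -0.0298 -0.0388
0.65 -0.0215 -0.0327
0.5 -0.014 -0.0252
0.35 -0.0076 -0.0166
0.25 -0.0041 -0.0102
0.15 -0.0012 -0.0034
0.07 0.0006 0.0023
0 0.0018 0.0074
-0.03 0.0022 0.0096
```

View pics/scene7.png

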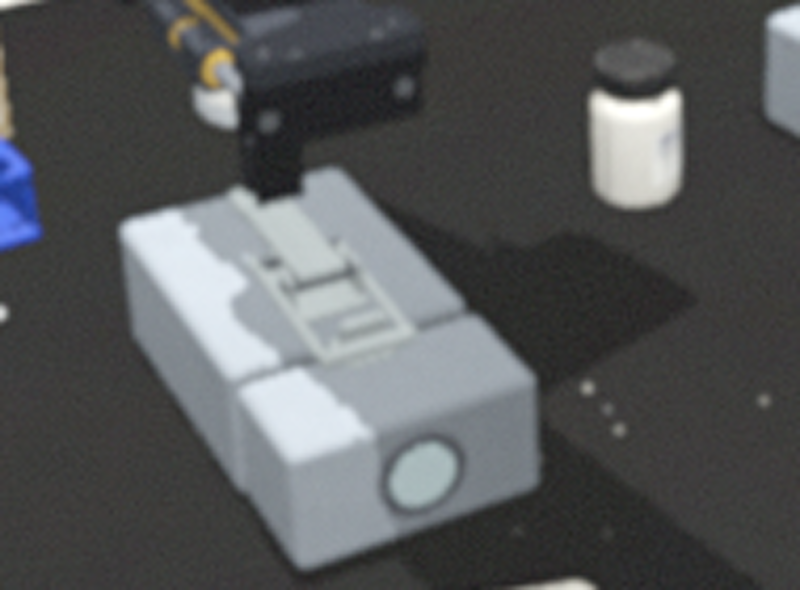

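The lever is nearly flat and the gap to the cap has narrowed. I'll press it the rest of the way flat.

```bash
python3 -m jog '0.001 0 0.003 0 0 0 0;0.002 0 0.006 0 0 0 0;0.002 0 0.0075 0 0 0 0;0.002 0 0.009 0 0 0 0'
```

```text
time_s: 8.52
position: [0.6056, 0.2652, 0.1089]
tcp_rot: [[0.999, -0.038, 0.001], [-0.038, -0.999, -0.0], [0.001, 0.0, -1.0]]
force: [-3.3, -1.0, 11.2]
opening: 0.008
```

The fingertips are stopped at z≈0.090 with an 11 N reaction, so the lever is flat. I'll retreat and verify.

```bash
python3 -m jog '0 0 -0.02 0 0 0 0;0 0 -0.08 0 0 0 0;0 0 -0.14 0 0 0 0;0 0 -0.18 0 0 0 0;0 0 -0.18 0 0 0 0;0 0 -0.18 0 0 0 0'
python3 - <<'E'
from h import *
p,d=capture("scene"); cv2.imwrite(f"pics/scene8.png",cv2.resize(p[180:320,150:340,::-1],(800,590),interpolation=cv2.INTER_CUBIC))
S=cloud("scene",d)
for r in (40,50,60,70):
    X=ch(-.04+r/1000,0,.09);m=(np.hypot(S[...,0]-X[0],S[...,1]-X[1])<.006)&(S[...,2]>.05);print(r,np.median(S[m][:,2]))
m=(S[...,0]>.38)&(S[...,0]<.7)&(S[...,1]>.17)&(S[...,1]<.37)&(S[...,2]>.1)&(S[...,2]<.2);print("pts above .1:",m.sum())
T=S[(S[...,0]>.38)&(S[...,0]<.7)&(S[...,1]>.17)&(S[...,1]<.37)&(S[...,2]>.062)&(S[...,2]<.078)];print(cv2.minAreaRect((T[:,:2]*1000).astype(np.float32)))
for l in("jar_2","beaker","loop_bar","keeper"): print(l,[(np.round(x['centre'],3),round(x['score'],2)) for x in spot_in(l,"scene")[:2]])
p,d=capture("top"); cv2.imwrite("pics/top8.png",cv2.resize(p[120:270,150:350,::-1],(800,600),interpolation=cv2.INTER_CUBIC))
E
```

```text
time_s: 9.28
position: [0.6046, 0.265, 0.2875]
tcp_rot: [[0.999, -0.038, -0.001], [-0.038, -0.999, -0.0], [-0.001, 0.0, -1.0]]
force: [-0.2, 0.4, -0.5]
opening: 0.004
40 0.30552062008955067
50 0.2830460120377426
60 0.08769383152825774
70 0.08969139463159903
pts above .1: 0
((555.6956176757812, 268.5234069824219), (110.72400665283203, 214.0771026611328), 87.37968444824219)
jar_2 [(array([0.65 , 0.043, 0.049]), 0.84)]
beaker [(array([0.434, 0.044, 0.045]), 0.89)]
loop_bar []
keeper [(array([0.453, 0.28 , 0.059]), 0.74)]
```

View pics/scene8.png

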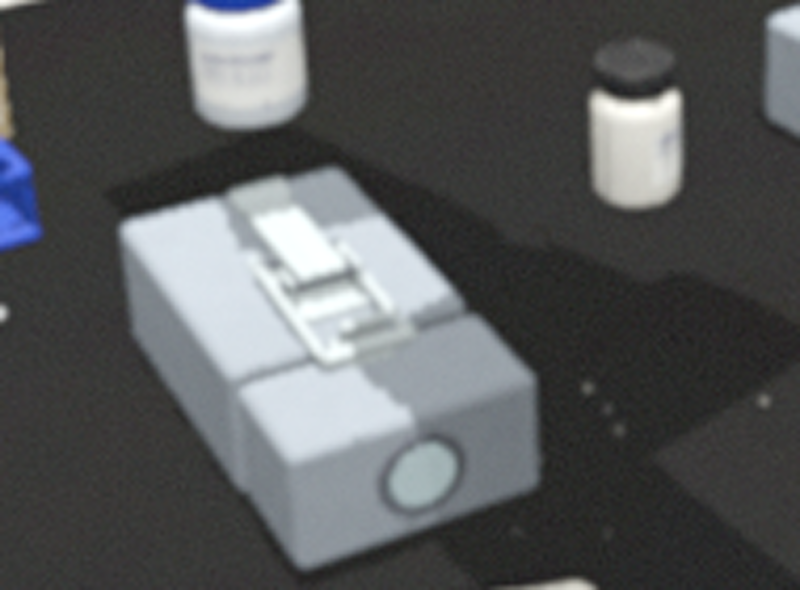

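View pics/top8.png

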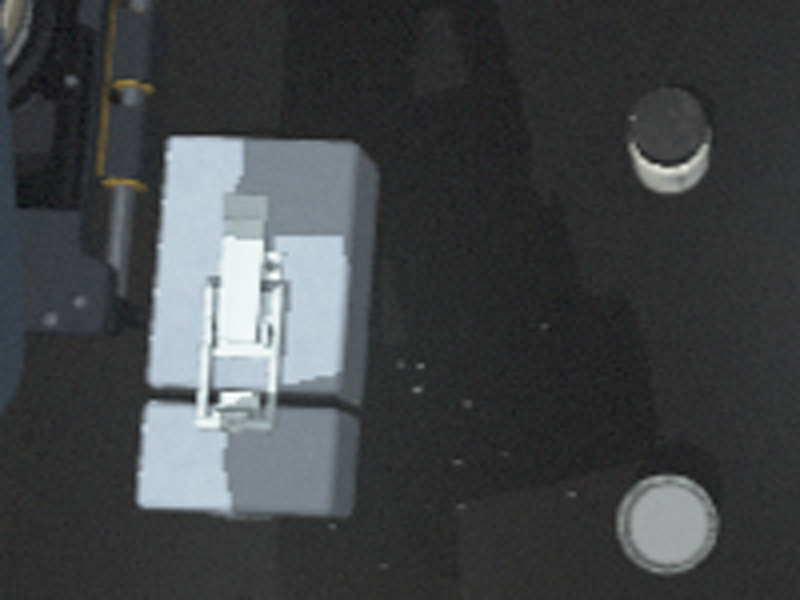

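```bash
python3 - <<'E'
from h import *
p,d=capture("scene"); a=cv2.imread("pics/scene0.png",0); b=cv2.cvtColor(p,cv2.COLOR_RGB2GRAY)
def sh(u,v,r):
    A=cv2.resize(a[v-r-6:v+r+6,u-r-6:u+r+6],None,fx=10,fy=10,interpolation=cv2.INTER_CUBIC)
    B=cv2.resize(b[v-r:v+r,u-r:u+r],None,fx=10,fy=10,interpolation=cv2.INTER_CUBIC)
    m=cv2.minMaxLoc(cv2.matchTemplate(A,B,cv2.TM_CCOEFF_NORMED));return 6-m[3][0]/10 if 0 else ((60-m[3][0])/10,(60-m[3][1])/10,round(m[1],3))
print("cap disc",sh(250,292,9),"jar",sh(301,210,14),"beaker",sh(361,254,18),"bottle",sh(207,190,12))
x=ch(-.14,0,.035)
print(np.array(proj("scene",x+[.005,0,0]))-proj("scene",x))
s=read_state();print(s['force'])
E
```

```text
cap disc (-1.1, -1.1, 0.971) jar (0.0, 0.0, 1.0) beaker (0.0, 0.0, 1.0) bottle (0.0, 0.0, 0.985)
[-1.34156974 -1.49871897]
[-0.65430167  0.08355892 -0.63099061]
```

```bash
python3 -c "
from rig import *
print(hand_in())"
```

```text
the job is handed in; nothing more can be done
None
```

I latched the open chamber and handed the job in at about 9.5 s of robot time; no verdict was reported. With the fingers shut, I pushed the loop's bar forward from behind until it fell in front of the keeper. I then pushed the lever along its arc until it lay flat, pressed it down with about 11 N and lifted the gripper clear.

My last checks:
- **Lever:** its upper face reads z ≈ 0.088–0.090 m after release, so it is flat, and nothing on the chamber stands above 0.10 m.
- **Loop:** both cameras show the bar in front of the keeper's tongue. The network no longer found `loop_bar` in the last scene picture, and its `keeper` point was on the cap's front face, so I judged the hook from the pictures.
- **Cap:** it moved in by about 4 mm by image matching and about 3 mm by the rectangle fit. I expected about 5 mm, and 3 mm of travel would put the cap right at the 3 mm limit. I took the cap as drawn in because the lever lies flat with the loop hooked.
- **Snap:** I read no rise in force while pressing the lever down until the final press, so the snap over centre is inferred rather than felt.
- **Jar and beaker:** zero image shift between the first and last pictures.
- **Robot:** the gripper is clear, and the force on the tool is under 1 N.

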